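Feel out the chip drawer's release on the bench lathe

ROBOT

A 6-joint arm with a two-finger parallel gripper is mounted at the origin on the work surface. World frame = base frame: x ahead of the robot, y to its left, z up, the work surface at z = 0. Lengths are in m, angles in rad, forces in N, time in s.
With the tool pointing down it reaches from about 0.3 to 0.875 m from the base axis. Payload 6.4 kg.
Tool frame: the origin (TCP) lies on the centre line of the jaws, within the pads' length; the fingertips stand 25 mm ahead of it and the grasp point (between the pads) lies 6 mm ahead of it (ctrl.tips_ahead is the z of the fingertips in the tool frame, in m); z points along the fingers, x is the direction in which the jaws open and shut, and the axes are right-handed (so a half turn about z gives the same grasp; the last joint's range is limited). The gripper opens to 85 mm and grips with 20 to 120 N. Pads are 22 mm wide; open, the fingers measure 114 mm over their backs; the gripper's body (76 mm by 85 mm) begins 54 mm behind the grasp point. The pads swing forward as they close: fully open they stand 13 mm farther back than shut.
Start: joints at [-1.497, 0.181, 1.607, -0, 1.354, -0.206], TCP at [0.159, -0.553, 0.256] pointing down, gripper open.
Joint ranges: [-2.99, 2.99], [-0.89, 2.07], [0.3, 2.58], [-1.14, 4.28], [0, 2.63], [-3.12, 3.12]. Speed limits (rad/s): [2.57, 2.57, 3.01, 3.14, 3.14, 3.14].

INTERFACE

Orientations are given as a unit quaternion [w, x, y, z].
In Python, from bench import ctrl gives the robot as it stands.
- The arm moves only by the shell command python3 -m pendant 'ROWS'. ROWS is JSON, a list that holds one entry, the list of rows, each a list of 7 numbers: the shift along the tool's x, y, z in m, then the turn, a rotation vector about the tool's x, y, z in rad, then the closure, from -1 (fully open) to 1 (shut). A call has 1 to 10 rows; each row shifts and turns the commanded pose from where the row before left it, along the tool's axes as they then stand; what a row does not reach is not made up. A row lasts 1/10 s, in which the tool goes at most 50 mm and 8.59 degrees, less where a joint would pass 70% of its speed; a pose out of reach is approached as far as the arm can. A call with a gripper value outside its range is refused whole. The fingers move at their own pace and stop on an object; the grip force is fixed at half the most. Time passes only in rows, so rows that do not move let the fingers close. It gives the time, the measured TCP pose, the force and the opening at its end, in the units of the state.
- ctrl.get_obs(): the state, without advancing time (a new reading comes with each control period).
- ctrl.camera(name): name is "side" or "top" or "wrist"; returns (picture, depth): 480x640x3 uint8, red, green, blue; 480x640 float32, m along the optical axis (not along the pixel's ray), 0 where there is no reading.
- ctrl.calibration(name): a dict with "fov_y" (degrees; the focal length in pixels is half the picture's height over the tangent of half this angle, whatever the lens; pixels are square), "cx", "cy" (the principal point, pixels), "D" ([k1, k2, p1, p2, k3] as OpenCV has them; the pictures are not rectified), "camera_from_world" (4x4, takes a point from world to camera coordinates). Camera axes: x right, y down, z forward; pixel columns grow to the right and rows downward; lengths in m; the calibration is good to about 2 mm. A picture is of the moment at which its call begins: read the wrist's pose just before it. calibration takes no time and is no camera call; for the wrist camera it gives the pose at the moment of the call.
- ctrl.hand_in(): hands the job in, once; it reports no verdict.
The state is a dict: "time_s": time; "q": joint angles; "dq": joint speeds; "joint_efforts": joint torques, N m; "eef_pos": TCP position; "eef_rot": TCP orientation; "wrist_force": force on the tool from outside, world axes, zero at the start; "torque": the same for the moment, N m; "opening": opening from 0.0 (shut) to 1.0 (fully open).
Only numpy, scipy, OpenCV 4.12 (cv2) and the standard library are available. Lean on these libraries where they do the work, as an engineer would, in place of code of your own. Each camera call takes 0.05 s, during which the arm holds its last target.

TASK

The stone-turner's lathe needs its chip drawer let out. With the fingers shut, touch a fingertip lightly on the top edge of the steel rail at its headstock end and sweep it along the edge until you find the notch hidden in it, press the spring tongue inside the notch until the drawer springs out, then let the tongue come back up and draw clear. Do not lean hard on the machine, and leave the turned pieces, the stone and the tools where they are.

Things in the scene. Friction and masses are not known exactly. Their poses are not given: they have to be found in the camera images.
- lathe: Grey bench lathe fixed to the bench: bed 280 mm (x) by 480 mm (y), 60 mm high. Origin under its middle, z up, front towards -x, y along the spindle. Headstock with chuck (200 mm tall) at its +y end, tailstock (175 mm) at its -y end, both behind x = +0.03. A steel rail stands along the front of the bed at x = -0.09, between two low grey brackets.
- rail_mid (a point): middle of the rail's top edge (lathe x -0.09, y 0, z 0.095), as if it had no notch. The rail is 24 mm thick (x), its top 95 mm above the bench and 35 mm above the bed, bare for 240 mm between brackets that are 50 mm thick (x) and 10 mm higher than it. One notch, 46 mm long (y), open at the top and right through the thickness, has its centre anywhere from y = -0.09 to +0.01.
- rail_start (a point): point on the middle of the rail's top edge where it meets the headstock-end bracket (lathe x -0.09, y +0.12, z 0.095). Start the sweep within 40 mm of it and still be touching the edge 60 to 80 mm from it; the notch begins at least 87 mm from it. Shut fingers fit the notch, best with their narrow side along the rail.
- rail_end (a point): point on the middle of the rail's top edge where it meets the tailstock-end bracket (lathe x -0.09, y -0.12, z 0.095); the notch ends at least 7 mm before it
- tongue (a joint): Travel of the steel spring tongue that sits in the notch, m: 0 up, its top 8 mm below the rail's edge; 0.010 down at its stop. It is 42 mm long (y), 22 mm thick (x) and moves straight down; 2 N start it, 7 N bring it to the stop. The drawer is let go at about 0.006. It rises again by itself.
- drawer (a joint): how far the chip drawer has come out towards the robot (-x of the lathe), m: 0 shut and latched, 0.040 fully out. Its front is a plain grey plate 200 mm wide, 44 mm high, without a handle, low in the front of the bed (7 to 51 mm above the bench), and it springs out by itself when the tongue is pressed.
- finial: small turned stone finial, 31 mm tall, 28 mm wide, standing on the lathe's bed behind the rail; leave it alone. Origin at the centre of its underside.
- collar: turned amber-brown stone ring, 32 mm across, 14 mm high, lying on the bed behind the rail; leave it alone. Origin at the centre of its underside.
- cup: turned stone cup, 60 mm across, 60 mm tall, standing on the bench before the lathe, at the side of the drawer; leave it alone. Origin at the centre of its underside.
- pawn: turned stone pawn, 36 mm across, 62 mm tall, standing on the bench before the lathe, at the other side of the drawer; leave it alone. Origin at the centre of its underside.
- chisel: hand tool 240 mm long lying on the bench left of the lathe; leave it alone. Origin on its underside, handle to its -x.
- mallet: hammer lying on the bench right of the lathe; leave it alone. Origin on its underside, handle to its -x.
- blank: rough stone block 70 x 70 x 90 mm, left of the lathe; leave it alone. Origin at the centre of its underside.
- bowl: turned stone bowl, 110 mm across, 45 mm tall, right of the lathe; leave it alone. Origin at the centre of its underside.

How it is judged:
On the way, in this order (a step that is already met when the one before it is completed fails the run):
1. a fingertip touches the rail's top edge at the headstock end (within about 45 mm of that bracket) (contact force between the fingers and lathe above 0.4 N and y of the grasp point in the frame of lathe between 0.075 and 0.13 m and x of the grasp point in the frame of lathe between -0.15 and -0.04 m and z of the grasp point in the frame of lathe between 0.095 and 0.15 m), for 0.1 s.
2. the fingertip touches the rail's edge further along, on its way to the middle (contact force between the fingers and lathe above 0.4 N and y of the grasp point in the frame of lathe between 0.03 and 0.07 m and x of the grasp point in the frame of lathe between -0.15 and -0.04 m and z of the grasp point in the frame of lathe between 0.095 and 0.15 m), for 0.05 s.
3. the tongue in the notch is pressed down past its release (over 5 mm) (value of joint tongue above 0.005 m), for 0.05 s.
At the end, for the whole second after the job is handed in: the drawer has sprung out by more than 30 mm and is at rest, and the tongue has come back up (less than 2 mm down) (value of joint drawer above 0.03 m and velocity of joint drawer below 0.01 m/s and value of joint tongue below 0.002 m); the robot touches nothing.
It fails at once if a bystander is lifted, carried or pushed more than 15 mm from its place (distance of any of finial, collar, cup, pawn, chisel, mallet, blank, bowl from where it was at the start of the episode above 0.015 m).
It fails at once if the fingers lean on the lathe with more than 50 N (contact force between the fingers and lathe above 50 N).
It also fails if it takes over 58 s, if anything falls off the work surface, if the arm or the gripper's body presses on something with over 40 N, if the wrist force passes 120 N, or if a joint passes its speed limit or range.

## Working session

There is one attempt and no reset: what is moved stays moved. The work goes in short steps, Python scripts to look and compute and a shell command to move; the robot and the scene stay as the last step left them, time stands still between calls to the robot, and variables do not carry over. Pictures are saved under pics/ and viewed, and the job is handed in when it is done.

```bash
ls; mkdir -p pics
python3 - <<'E'
from bench import ctrl
import cv2
o=ctrl.get_obs();print(o, ctrl.tips_ahead)
for n in ("top","side"):
    p,d=ctrl.camera(n);cv2.imwrite(f"pics/{n}0.png",p[:,:,::-1])
    import numpy as np
    np.savez(f"pics/{n}0.npz",p=p,d=d)
    print(n,ctrl.calibration(n))
E
```

```text
pics
{'time_s': 0.0, 'q': array([-1.49728838e+00,  1.81537946e-01,  1.60797926e+00, -1.01045304e-05,
        1.35380484e+00, -2.06324369e-01]), 'dq': array([-0.00040378, -0.00130991, -0.00189132, -0.00025441,  0.00051343,
       -0.00063666]), 'joint_efforts': array([ 1.43492493e-04, -4.44878340e+01, -3.51337731e+01, -2.94541223e-04,
        9.10717790e-03,  1.39120723e-05]), 'eef_pos': array([ 0.158775  , -0.55212629,  0.25539975]), 'eef_rot': array([-6.47408889e-04,  7.98810253e-01, -6.01582441e-01, -5.73221170e-04]), 'wrist_force': array([0.40276146, 0.05222365, 1.09750787]), 'torque': array([0.00363695, 0.00729224, 0.05136629]), 'opening': 0.9963481590834216} 0.025
top {'fov_y': 52.30708026791236, 'cx': 312.27631706832256, 'cy': 244.45864186962797, 'D': array([-0.0069994,  0.       ,  0.       ,  0.       ,  0.       ]), 'camera_from_world': array([[ 2.70562857e-02, -9.99630422e-01,  2.64130103e-03,
        -2.11465074e-02],
       [-9.92629595e-01, -2.71788543e-02, -1.18100792e-01,
         4.85596820e-01],
       [ 1.18128932e-01,  5.73535191e-04, -9.92998100e-01,
         1.45664948e+00],
       [ 0.00000000e+00,  0.00000000e+00,  0.00000000e+00,
         1.00000000e+00]])}
side {'fov_y': 55.984123318530216, 'cx': 319.6146443012594, 'cy': 232.4547302282099, 'D': array([-0.0904165,  0.       ,  0.       ,  0.       ,  0.       ]), 'camera_from_world': array([[-0.97679979, -0.21399883,  0.00816526,  0.47748651],
       [-0.12096598,  0.51988494, -0.8456281 ,  0.1462805 ],
       [ 0.17671843, -0.82699707, -0.53371008,  1.19562216],
       [ 0.        ,  0.        ,  0.        ,  1.        ]])}
```

View pics/top0.png

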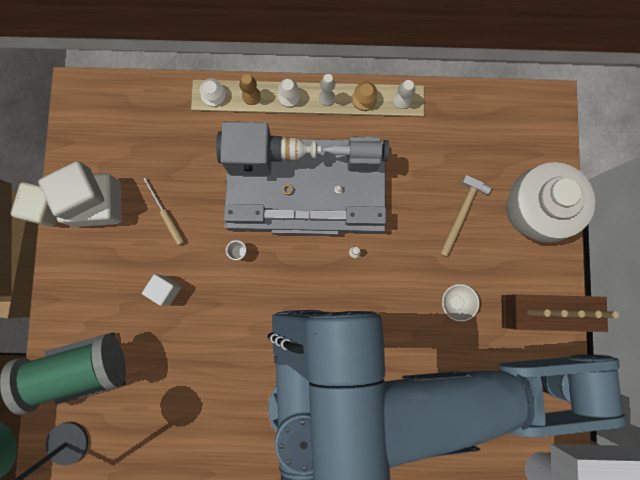

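View pics/side0.png

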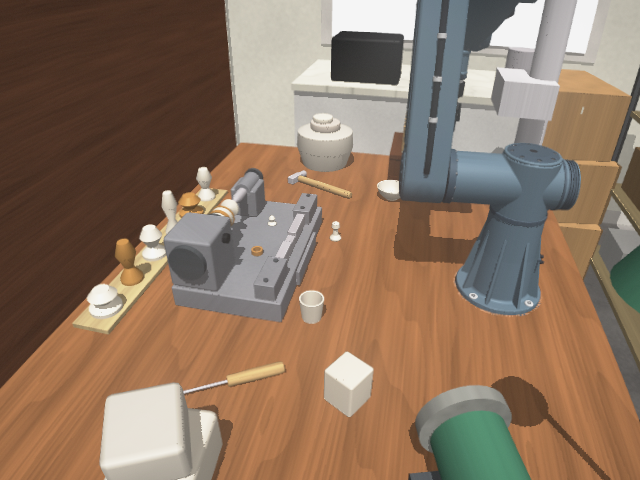

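The top view shows the lathe at px (226–386, 130–235), with the rail at row ~214 between brackets at columns 264 and 346. The headstock is at the left (+y). I'll zoom in and measure.

```bash
cat > h.py <<'E'
import numpy as np,cv2
def load(n,f):
    z=np.load(f);return z['p'],z['d']
def K(c):
    f=240/np.tan(np.radians(c['fov_y']/2));return np.array([[f,0,c['cx']],[0,f,c['cy']],[0,0,1]])
def world(c,uv,d):
    uv=np.array(uv,float).reshape(-1,1,2)
    n=cv2.undistortPoints(uv,K(c),c['D']).reshape(-1,2)
    P=np.c_[n,np.ones(len(n))]*np.array(d).reshape(-1,1)
    T=np.linalg.inv(c['camera_from_world']);return P@T[:3,:3].T+T[:3,3]
def cloud(c,d,u0,u1,v0,v1):
    V,U=np.mgrid[v0:v1,u0:u1];return world(c,np.c_[U.ravel(),V.ravel()],d[v0:v1,u0:u1].ravel()).reshape(v1-v0,u1-u0,3)
def project(c,P):
    T=c['camera_from_world'];r=cv2.Rodrigues(T[:3,:3])[0]
    return cv2.projectPoints(np.array(P,float).reshape(-1,3),r,T[:3,3],K(c),c['D'])[0].reshape(-1,2)
E
python3 - <<'E'
from h import *
from bench import ctrl
p,d=load('top','pics/top0.npz');c=ctrl.calibration('top')
cv2.imwrite('pics/zoom0.png',cv2.resize(p[190:245,215:395,::-1],None,fx=4.4,fy=4.4,interpolation=cv2.INTER_CUBIC))
C=cloud(c,d,215,395,120,245)
for u in range(222,392,8):
    col=C[:,u-215]
    print(u,[ (round(a[0],3),round(a[1],3),round(a[2],3)) for a in col[[85,92,94,96,98,102]]])
# bed top z 0.05-0.07 points
m=(abs(C[...,2]-0.06)<.006)
P=C[m][:,:2].astype(np.float32);r=cv2.minAreaRect(P);print(r,m.sum())
E
```

```text
222 [(np.float64(0.606), np.float64(0.278), np.float64(-0.0)), (np.float64(0.584), np.float64(0.277), np.float64(-0.002)), (np.float64(0.578), np.float64(0.277), np.float64(-0.002)), (np.float64(0.571), np.float64(0.276), np.float64(-0.0)), (np.float64(0.565), np.float64(0.276), np.float64(-0.003)), (np.float64(0.552), np.float64(0.275), np.float64(0.001))]
230 [(np.float64(0.586), np.float64(0.234), np.float64(0.107)), (np.float64(0.565), np.float64(0.233), np.float64(0.108)), (np.float64(0.561), np.float64(0.234), np.float64(0.098)), (np.float64(0.553), np.float64(0.233), np.float64(0.107)), (np.float64(0.549), np.float64(0.234), np.float64(0.099)), (np.float64(0.541), np.float64(0.237), np.float64(0.075))]
238 [(np.float64(0.585), np.float64(0.21), np.float64(0.111)), (np.float64(0.566), np.float64(0.21), np.float64(0.105)), (np.float64(0.561), np.float64(0.211), np.float64(0.101)), (np.float64(0.554), np.float64(0.21), np.float64(0.105)), (np.float64(0.548), np.float64(0.209), np.float64(0.106)), (np.float64(0.54), np.float64(0.212), np.float64(0.083))]
246 [(np.float64(0.587), n
[... 6233 characters left out ...]
572), np.float64(-0.208), np.float64(0.104)), (np.float64(0.566), np.float64(-0.209), np.float64(0.102)), (np.float64(0.559), np.float64(-0.208), np.float64(0.107)), (np.float64(0.548), np.float64(-0.208), np.float64(0.106))]
390 [(np.float64(0.62), np.float64(-0.247), np.float64(0.003)), (np.float64(0.598), np.float64(-0.248), np.float64(0.001)), (np.float64(0.591), np.float64(-0.247), np.float64(0.004)), (np.float64(0.585), np.float64(-0.248), np.float64(0.002)), (np.float64(0.58), np.float64(-0.249), np.float64(-0.004)), (np.float64(0.566), np.float64(-0.248), np.float64(0.001))]
((0.6551494002342224, 0.019434332847595215), (0.3063625991344452, 0.4977700412273407), 7.284874439239502) 7837
```

View pics/zoom0.png

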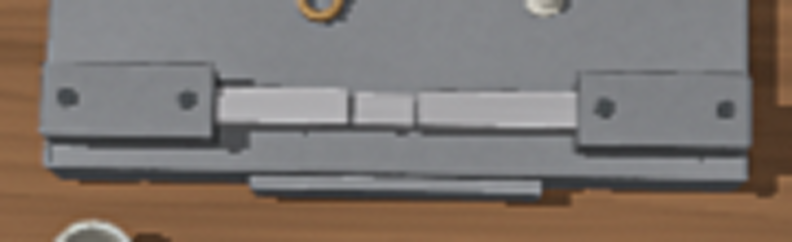

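```bash
cat >> h.py <<'E'
def onplane(c,uv,z):
    A=world(c,uv,np.ones(len(uv)));B=world(c,uv,2*np.ones(len(uv)))
    t=(z-A[:,2])/(B[:,2]-A[:,2]);return A+(B-A)*t[:,None]
E
python3 - <<'E'
from h import *
from bench import ctrl
c=ctrl.calibration('top')
def z(x,y): return [215+(x+.5)/4.4-.5,190+(y+.5)/4.4-.5]
pts={'headBack':(217,87),'tailBack':(577,95),'headFront':(217,124),'tailFront':(577,130),'n1':(350,107),'n2':(415,110)}
P=onplane(c,[z(*v) for v in pts.values()],.095)
for k,p in zip(pts,P):print(k,p.round(4))
Bk=onplane(c,[z(*v) for v in [(213,65),(580,72),(213,136),(578,146),(40,64),(750,76)]],.105);print(Bk.round(4))
e=P[0]-P[1];print('yaw',np.arctan2(-e[0],e[1]), (P[2]+P[0])/2,(P[1]+P[3])/2,np.linalg.norm(e))
E
```

```text
headBack [0.5776 0.1363 0.095 ]
tailBack [ 0.5788 -0.1033  0.095 ]
headFront [0.5527 0.1353 0.095 ]
tailFront [ 0.5552 -0.1037  0.095 ]
n1 [0.5665 0.0474 0.095 ]
n2 [0.5657 0.0042 0.095 ]
[[ 0.5904  0.1385  0.105 ]
 [ 0.5924 -0.1043  0.105 ]
 [ 0.5429  0.1366  0.105 ]
 [ 0.5428 -0.1039  0.105 ]
 [ 0.5879  0.2529  0.105 ]
 [ 0.5928 -0.2168  0.105 ]]
yaw 0.004983259387798664 [0.56513368 0.13582424 0.095     ] [ 0.56699946 -0.10348567  0.095     ] 0.23957408876796732
```

Rail found: top edge runs along world y from about (0.565, 0.136) to (0.567, −0.103), and the notch looks to span y ≈ 0.004 to 0.047. I'll move to a hover above the headstock end with the fingers closing.

```bash
python3 -m pendant '[[[-0.02,-0.022,0,0,0,0,1],[-0.033,-0.0365,0,0,0,0,1],[-0.033,-0.0365,0,0,0,0,1],[-0.033,-0.0365,0,0,0,0,1],[-0.033,-0.0365,0,0,0,0,1],[-0.033,-0.0365,0,0,0,0,1],[-0.033,-0.0365,0,0,0,0,1],[-0.033,-0.0365,0,0,0,0,1],[-0.033,-0.0365,0,0,0,0,1],[-0.033,-0.0365,0,0,0,0,1]]]'
python3 -m pendant '[[[-0.033,-0.0365,0,0,0,-0.14,1],[0,0,0,0,0,-0.14,1],[0,0,0,0,0,-0.14,1],[0,0,0,0,0,-0.14,1],[0,0,0,0,0,-0.14,1],[0,0,0,0,0,-0.14,1],[0,0,0,0,0,-0.14,1],[0,0,0,0,0,-0.14,1],[0,0,0,0,0,-0.14,1],[0,0,0,0,0,0,1]]]'
```

```text
time_s: 1.1
eef_pos: [0.4086, -0.1492, 0.2563]
eef_rot: [0.0, 0.799, -0.602, 0.0]
wrist_force: [0.9, -0.5, 0.6]
opening: 0.0
time_s: 2.1
eef_pos: [0.4339, -0.1093, 0.256]
eef_rot: [-0.0, 1.0, -0.015, -0.0]
wrist_force: [0.1, -0.1, -0.8]
opening: 0.003
```

```bash
python3 -m pendant '[[[0,0,0,0,0,-0.036,1],[0.0222,-0.036,0,0,0,0,1],[0.0222,-0.036,0,0,0,0,1],[0.0222,-0.036,0,0,0,0,1],[0.0222,-0.036,0,0,0,0,1],[0.0222,-0.036,0,0,0,0,1],[0.0222,-0.036,0,0,0,0,1],[0,0,0,0,0,0,1],[0,0,0,0,0,0,1]]]'
python3 - <<'E'
from h import *
from bench import ctrl
c=ctrl.calibration('wrist');p,d=ctrl.camera('wrist');np.savez('pics/w1.npz',p=p,d=d);cv2.imwrite('pics/w1.png',p[:,:,::-1])
import pickle;pickle.dump(c,open('pics/w1.pkl','wb'))
o=ctrl.get_obs();print(o['eef_pos'],o['eef_rot'],o['wrist_force'],o['opening']);print(c)
E
```

```text
time_s: 3.0
eef_pos: [0.566, 0.1081, 0.2555]
eef_rot: [0.0, 1.0, 0.002, -0.001]
wrist_force: [0.1, -0.3, -0.2]
opening: -0.0
[0.56576846 0.10726505 0.25571043] [ 1.73334658e-04  9.99998313e-01  1.70139635e-03 -6.69824543e-04] [-0.20836401  0.01805703  0.06417658] -0.0019269904771230376
{'fov_y': 71.2949047299727, 'cx': 323.8480429085185, 'cy': 243.50447920947502, 'D': array([-0.00053906,  0.        ,  0.        ,  0.        ,  0.        ]), 'camera_from_world': array([[ 0.99998924,  0.0038933 , -0.00252102, -0.56633146],
       [ 0.00447316, -0.95322558,  0.30222672,  0.0615696 ],
       [-0.00122644, -0.30223475, -0.95323274,  0.41114584],
       [ 0.        ,  0.        ,  0.        ,  1.        ]])}
```

View pics/w1.png

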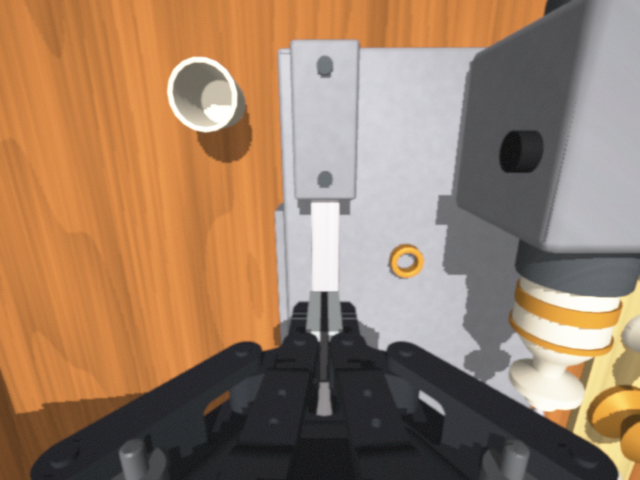

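The wrist view shows the rail (x 311–340) starting at the bracket at row ~201, and the shut fingers centred over it at column 324.

Run:
```python
from h import *
import pickle
c=pickle.load(open('pics/w1.pkl','rb'))
print(onplane(c,[(311.5,203),(339.5,203),(312,285),(338.5,285)],.095).round(4))
print(onplane(c,[(297,198),(356,198),(292,40),(358,40)],.105).round(4))
print(project(c,[[.566,.108,.095],[.566,.108,.2307],[.566,.13,.095]]))
```

```text
[[0.5557 0.1328 0.095 ]
 [0.5791 0.1329 0.095 ]
 [0.5556 0.058  0.095 ]
 [0.5796 0.0581 0.095 ]]
[[0.5445 0.1387 0.105 ]
 [0.5918 0.1389 0.105 ]
 [0.5433 0.2502 0.105 ]
 [0.5896 0.2504 0.105 ]]
[[323.6656448  231.69699318]
 [322.79121094 308.94142531]
 [323.76347074 206.40790678]]
```

```bash
python3 -m pendant '[[[0.001,0,0.03,0,0,0,1],[0,0,0.04,0,0,0,1],[0,0,0.03,0,0,0,1],[0,0,0.02,0,0,0,1],[0,0,0.008,0,0,0,1],[0,0,0,0,0,0,1],[0,0,0,0,0,0,1]]]'
python3 -m pendant '[[[0,0,0.002,0,0,0,1],[0,0,0.001,0,0,0,1],[0,0,0,0,0,0,1]]]'
```

```text
time_s: 3.75
eef_pos: [0.5679, 0.1067, 0.1296]
eef_rot: [0.0, 1.0, 0.002, 0.001]
wrist_force: [-0.7, -0.6, -0.4]
opening: 0.001
time_s: 4.05
eef_pos: [0.5675, 0.1073, 0.1259]
eef_rot: [-0.0, 1.0, 0.002, 0.0]
wrist_force: [0.1, 0.5, -0.0]
opening: -0.003
```

```bash
for i in 1 2; do python3 -m pendant '[[[0,0,0.001,0,0,0,1],[0,0,0.001,0,0,0,1],[0,0,0,0,0,0,1]]]' | grep -E "eef_pos|force";done
for i in 1 2; do python3 -m pendant '[[[0,0,0.001,0,0,0,1],[0,0,0,0,0,0,1]]]' | grep -E "eef_pos|force"; done
```

```text
eef_pos: [0.5671, 0.1073, 0.1231]
wrist_force: [0.5, -0.0, 0.4]
eef_pos: [0.5671, 0.1073, 0.1211]
wrist_force: [-0.5, 0.4, 0.2]
eef_pos: [0.5671, 0.1073, 0.1201]
wrist_force: [-0.5, -0.1, -0.5]
eef_pos: [0.5673, 0.1073, 0.1201]
wrist_force: [-3.2, -0.3, 5.7]
```

Contact at TCP z = 0.120 with ~6 N. I'll dwell, then sweep toward −y (tool +y).

```bash
python3 -m pendant '[[[0,0,0,0,0,0,1],[0,0,0,0,0,0,1],[0,0.004,0,0,0,0,1],[0,0.004,0,0,0,0,1],[0,0.004,0,0,0,0,1]]]'
```

```text
time_s: 5.55
eef_pos: [0.568, 0.0955, 0.12]
eef_rot: [-0.0, 1.0, 0.003, 0.001]
wrist_force: [-0.2, 3.8, 6.9]
opening: 0.002
```

```bash
python3 -m pendant '[[[0,0.004,0,0,0,0,1],[0,0.004,0,0,0,0,1],[0,0.004,0,0,0,0,1],[0,0.004,0,0,0,0,1]]]'| grep -E "eef_pos|force";  python3 -m pendant '[[[0,0.004,0,0,0,0,1],[0,0.004,0,0,0,0,1],[0,0.004,0,0,0,0,1]]]'| grep -E "eef_pos|force"
```

```text
eef_pos: [0.5681, 0.0794, 0.1201]
wrist_force: [-0.2, 4.6, 5.8]
eef_pos: [0.5681, 0.0674, 0.1201]
wrist_force: [-0.2, 4.3, 6.1]
```

```bash
for i in 1 2 3; do python3 -m pendant '[[[0,0.004,0,0,0,0,1],[0,0.004,0,0,0,0,1]]]'| grep -E "eef_pos|force";done;  for i in 1 2 3 4; do python3 -m pendant '[[[0,0.004,0,0,0,0,1]]]'| grep -E "eef_pos|force";done
```

```text
eef_pos: [0.5682, 0.0594, 0.12]
wrist_force: [0.5, 4.4, 5.5]
eef_pos: [0.5682, 0.0514, 0.12]
wrist_force: [-0.9, 4.0, 6.1]
eef_pos: [0.5682, 0.0434, 0.12]
wrist_force: [0.3, 3.3, 4.8]
eef_pos: [0.568, 0.0391, 0.1197]
wrist_force: [0.4, 0.2, 1.2]
eef_pos: [0.5674, 0.0346, 0.119]
wrist_force: [0.1, -0.5, 0.4]
eef_pos: [0.5672, 0.0306, 0.1187]
wrist_force: [0.1, 0.5, -0.5]
eef_pos: [0.5673, 0.0267, 0.1188]
wrist_force: [0.8, 0.1, 0.0]
```

Notch found: z dropped and the force went to zero past y = 0.039, so its centre is ≈ 0.026, agreeing with the image. Now I'll press the tongue.

```bash
for i in 1 2; do python3 -m pendant '[[[0,0,0.002,0,0,0,1],[0,0,0.002,0,0,0,1],[0,0,0,0,0,0,1]]]'| grep -E "eef_pos|force";done;  for i in 1 2 3 ; do python3 -m pendant '[[[0,0,0.001,0,0,0,1],[0,0,0.001,0,0,0,1]]]'| grep -E "eef_pos|force";done
```

```text
eef_pos: [0.5673, 0.0274, 0.1147]
wrist_force: [-0.4, -0.4, -0.3]
eef_pos: [0.5677, 0.0274, 0.1113]
wrist_force: [0.0, 1.2, 0.5]
eef_pos: [0.5678, 0.0274, 0.1097]
wrist_force: [-1.7, 0.5, 5.2]
eef_pos: [0.5678, 0.0274, 0.1079]
wrist_force: [-3.5, 1.2, 6.5]
eef_pos: [0.5679, 0.0274, 0.1059]
wrist_force: [-1.6, 0.6, 3.4]
```

```bash
for i in 1 2 ; do python3 -m pendant '[[[0,0,0.001,0,0,0,1],[0,0,0,0,0,0,1]]]'| grep -E "eef_pos|force";done; python3 -m pendant '[[[0,0,0,0,0,0,1],[0,0,0,0,0,0,1]]]'| grep -E "eef_pos|force"
python3 - <<'E'
from h import *
from bench import ctrl
p,d=ctrl.camera('side');cv2.imwrite('pics/s2.png',cv2.resize(p[150:360,120:400,::-1],None,fx=2.8,fy=2.8))
E
```

```text
eef_pos: [0.5679, 0.0274, 0.1047]
wrist_force: [-0.3, 1.3, 4.7]
eef_pos: [0.5679, 0.0274, 0.1037]
wrist_force: [-2.1, 0.8, 6.1]
eef_pos: [0.5679, 0.0274, 0.1038]
wrist_force: [-1.1, 0.7, 6.1]
```

View pics/s2.png

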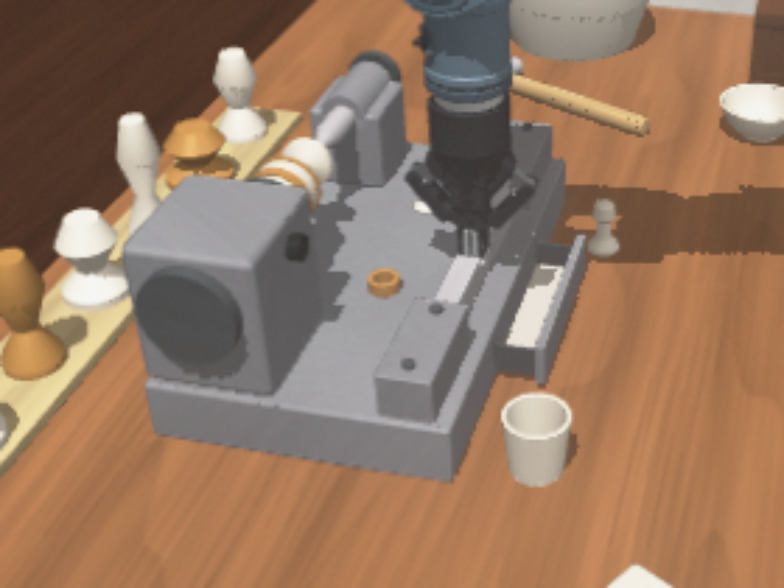

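The drawer is out (around px 540, 310); cup and pawn stand clear of it on either side. Now I'll lift straight up slowly, then draw clear.

```bash
python3 -m pendant '[[[0,0,-0.002,0,0,0,1],[0,0,-0.003,0,0,0,1],[0,0,-0.004,0,0,0,1],[0,0,-0.005,0,0,0,1],[0,0,-0.008,0,0,0,1],[0,0,-0.02,0,0,0,1],[0,0,-0.03,0,0,0,1],[0,0,-0.04,0,0,0,1],[0,0,-0.03,0,0,0,1],[0,0,0,0,0,0,1]]]'
python3 -m pendant '[[[-0.03,0,-0.01,0,0,0,1],[-0.04,0,0,0,0,0,1],[-0.04,0,0,0,0,0,1],[-0.03,0,0,0,0,0,1],[0,0,0,0,0,0,1],[0,0,0,0,0,0,1],[0,0,0,0,0,0,1],[0,0,0,0,0,0,1],[0,0,0,0,0,0,1],[0,0,0,0,0,0,1]]]'
python3 - <<'E'
from h import *
from bench import ctrl
for n in('side','top'):
    p,d=ctrl.camera(n);np.savez(f'pics/{n}3.npz',p=p,d=d)
    cv2.imwrite(f'pics/{n}3.png',cv2.resize(p[150:360,120:400,::-1],None,fx=2.8,fy=2.8) if n=='side' else p[:,:,::-1])
print(ctrl.get_obs()['wrist_force'])
E
```

```text
time_s: 10.1
eef_pos: [0.5703, 0.0269, 0.2511]
eef_rot: [0.001, 1.0, 0.003, 0.005]
wrist_force: [0.8, -0.0, -0.4]
opening: -0.001
time_s: 11.1
eef_pos: [0.4279, 0.0265, 0.2551]
eef_rot: [-0.0, 1.0, 0.003, -0.0]
wrist_force: [0.3, 0.1, -0.3]
opening: -0.003
[ 0.41145663  1.30924664 -0.07674776]
```

View pics/side3.png

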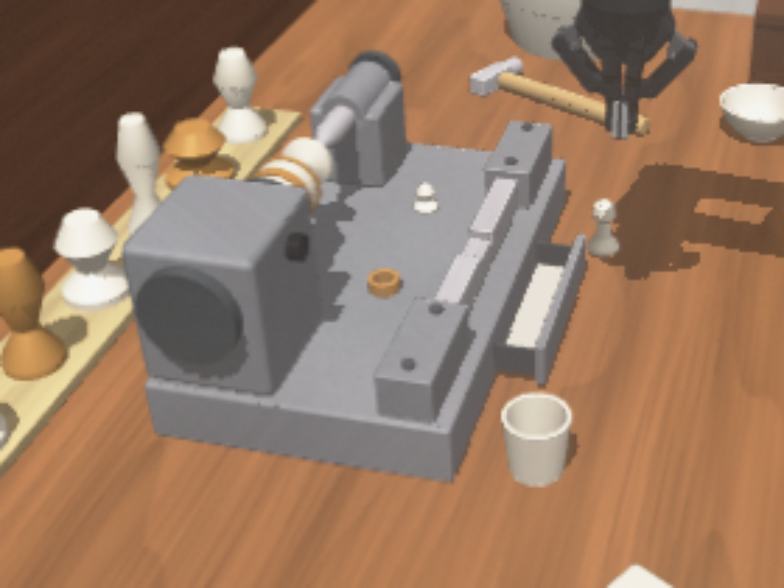

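View pics/top3.png

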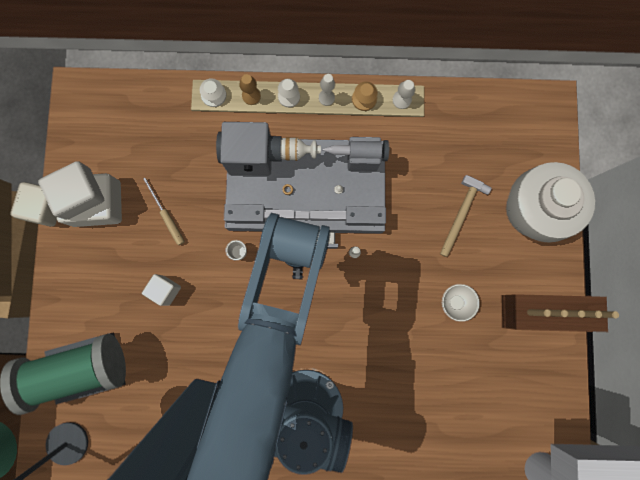

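The drawer is out, the arm is clear and all the pieces are where they were. A quick check of the drawer travel and the tongue height from depth.

Run:
```python
from h import *
from bench import ctrl
c=ctrl.calibration('side')
for f in('side0','side3'):
    p,d=load('side',f'pics/{f}.npz');C=cloud(c,d,100,420,130,370)
    m=(C[...,2]>.02)&(C[...,2]<.055)&(C[...,1]>-.05)&(C[...,1]<.09)&(C[...,0]<.54)&(C[...,0]>.43)
    t=(abs(C[...,0]-.567)<.008)&(abs(C[...,1]-.026)<.014)&(C[...,2]>.07)
    r=(abs(C[...,0]-.567)<.008)&(abs(C[...,1]-.09)<.02)&(C[...,2]>.07)
    print(f,'front x',np.percentile(C[m][:,0],[2,10]),'tongue z',np.median(C[t][:,2]),t.sum(),'rail z',np.median(C[r][:,2]))
```

```text
side0 front x [0.5180931  0.51849121] tongue z 0.0870378833856022 34 rail z 0.09451789567196434
side3 front x [0.4784134  0.47897391] tongue z 0.08696521312846467 30 rail z 0.09462829591300081
```

Drawer is out by 40 mm and the tongue is back at its original height (0.087).

```bash
python3 -c "
from bench import ctrl
print(ctrl.hand_in())"
```

```text
the job is handed in; nothing more can be done
None
```

The chip drawer is out and the job is handed in, at about 11 s of the 58 s allowed; the hand-in gives no verdict.

- **Sweep:** With the fingers shut, I touched the rail about 29 mm from the headstock bracket at roughly 6 N. I swept along the edge until the tip dropped into the notch, whose centre is about 110 mm from that bracket.
- **Tongue and drawer:** I pressed the tongue about 8 mm, and the readings stayed under 7 N. I saw the drawer out, then lifted straight up and drew clear.
- **Last checks:** Depth from the side camera shows the drawer front 40 mm further out and the tongue back at its starting height of 0.087 m. The wrist reads about zero force. By eye, the turned pieces, stone and tools are where they were; I did not measure their positions. No check failed or disagreed.

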